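# Clear the lazy susan and damp-test its marked spot

## Task

Hang the red scoop, which lies across the blue ring on the lazy susan's upper tier, by its handle loop on the stand's hook and let go of it. Then take the yellow damp meter out of its block and finish holding it upright with its sprung tip on the blue dot, pressed gently so that the tip is pushed about half-way in, not to its stop; the program ends while the meter is still held there. Do not knock over or shift the glasses, jigger, bottle or stopper.

Things in the scene. Friction and masses are not known exactly. Their poses are not given: they have to be found in the camera images.
- turntable: Rotating part of the pale wood lazy susan. Origin on its upright turning axis at sideboard level; z up. Lower tier: disc of radius 185 mm, top 35 mm above the sideboard. Upper tier: disc of radius 130 mm, 14 mm thick, top 115 mm above the sideboard. Turns stiffly (0.2 N m) if pushed sideways; it need not be turned.
- spot (a point): Centre of the marked spot on the upper tier's top face: blue dot of 12 mm diameter in a blue ring of 36 mm diameter, flush with the wood, 58 mm from the turning axis. At the start the scoop's handle passes above it.
- scoop: Red scoop, loose, about 60 g, on the upper tier. Origin: centre of the underside of its box-shaped bowl; z up as it lies. Bowl 80 (x) by 55 (y) by 35 mm high, open on top and at +x. Straight handle along its -x from x = -40 to -117 mm, 14 mm wide (y), 10 mm thick, centre line 28 mm above the underside, clear of the tier. Grip it from above across the handle around x = -78 mm.
- scoop_loop (a point): Centre of the round loop at the end of the scoop's handle, at (-135, 0, 28) mm in the scoop's frame. The loop lies flat in the scoop's x-y plane; inner diameter 33 mm, bar 7 mm thick. Its centre is in the open hole.
- stand: Fixed stand: dark foot of radius 50 mm, steel post of radius 7 mm, 276 mm tall. Origin: centre of the foot's underside. One hook points along its -x: an 8 mm bar slopes down from the post at height 268 mm to the hook's lowest point at (-58, 0, 240) mm, then turns up through (-68, 0, 250) to its end at (-75, 0, 272) mm.
- hook_tip (a point): Topmost point of the hook's upturned end, at (-75, 0, 276) mm in the stand's frame. The scoop's loop, lowered flat over this end with the bowl pointing away from the post (along the stand's -x) and let go with the loop's centre at (-69, 0, 258) mm, drops into the hook and the scoop swings down to hang.
- block: Fixed dark wood block 75 by 75 mm, 65 mm high, with a hole of 27 mm diameter, 62 mm deep, in the middle of its top, holding the damp meter upright. Origin: centre of its underside on the sideboard.
- meter: Yellow damp meter, loose, about 0.1 kg, upright in the block. Origin: end of its metal tip when fully out; z up. Steel tip 10 mm diameter, z 0 to 16 mm; black nose 18 mm diameter to z 55; collar 38 mm diameter to z 61, resting on the block's top; yellow body 24 (x) by 32 (y) mm, z 61 to 140, gripped around z = 105. Dark screen on its -x face. At the start its origin is 10 mm above the sideboard.
- meter_tip (a point): Centre of the end face of the meter's metal tip; it moves with the tip.
- tip (a joint): How far the meter's sprung tip is pushed in, in m: 0 fully out, 0.012 at its stop. Force about 0.5 N at the first touch, rising 0.45 N per mm to about 5.9 N at the stop.
- jigger: Steel jigger, loose, on the upper tier, hourglass shape 42 mm across and 72 mm tall. Origin: centre of its underside. To be left alone.
- bottle: Sealed amber rum bottle, loose, 74 mm diameter, 250 mm tall. Origin: centre of its underside. To be left alone.
- stopper: Glass stopper, loose, 40 mm across, 55 mm tall. Origin: centre of its underside. To be left alone.
- glass0: Small glass, loose, on the lower tier, 44 mm across, 55 mm tall. Origin: centre of its underside. To be left alone.
- glass1: Small glass, loose, on the lower tier, 44 mm across, 55 mm tall. Origin: centre of its underside. To be left alone.
- glass2: Small glass, loose, on the lower tier, 44 mm across, 55 mm tall. Origin: centre of its underside. To be left alone.
- glass3: Small glass, loose, on the lower tier, 44 mm across, 55 mm tall. Origin: centre of its underside. To be left alone.

How it is judged:
On the way:
1. the scoop hangs by its loop on the hook, let go of (x of scoop_loop in the frame of stand between -0.1 and -0.008 m and y of scoop_loop in the frame of stand between -0.02 and 0.02 m and z of scoop_loop in the frame of stand between 0.195 and 0.25 m and height (world z) of scoop between 0.05 and 0.16 m and contact force between scoop and stand above 0.15 N and contact force between scoop and the arm below 0.05 N and contact force between scoop and the fingers below 0.05 N and linear speed of scoop below 0.15 m/s), for 0.3 s.
At the end, for the whole second after the job is handed in: Scoop hangs by its loop from the stand alone, almost still. Meter in the fingers, still, upright within 0.12 rad, tip within 8 mm of the spot's centre, 0.8 to 8 N on the turntable, tip pushed in 2 to 10.5 mm of 12 (all of step 1 and horizontal distance between meter_tip and spot below 0.008 m and angle between meter's own z axis and vertical below 0.12 rad and z of meter_tip in the frame of meter between 0.002 and 0.0105 m and contact force between meter and turntable between 0.8 and 8 N and contact force between meter and the fingers above 2 N and height (world z) of meter above 0.08 m and linear speed of meter below 0.02 m/s and contact force between meter and scoop below 0.05 N); the arm keeps its last pose, push and grip.
It fails at once if the meter is pressed on the lazy susan with more than 14 N (contact force between meter and turntable above 14 N).
It fails at once if a glass shifted more than 30 mm or tipped over (distance of any of glass0, glass1, glass2, glass3 from where it was at the start of the episode above 0.03 m or angle between any of glass0, glass1, glass2, glass3's own z axis and vertical above 0.5 rad).
It fails at once if the jigger shifted more than 30 mm or tipped over (distance of jigger from where it was at the start of the episode above 0.03 m or angle between jigger's own z axis and vertical above 0.5 rad).
It fails at once if the bottle or stopper shifted more than 30 mm or tipped over (distance of any of bottle, stopper from where it was at the start of the episode above 0.03 m or angle between any of bottle, stopper's own z axis and vertical above 0.5 rad).
It also fails if it takes over 70 s, if anything falls off the work surface, if the arm or the gripper's body presses on something with over 40 N, if the wrist force passes 120 N, or if a joint passes its speed limit or range.

## Robot

A 6-joint arm with a two-finger parallel gripper is mounted at the origin on the work surface. World frame = base frame: x ahead of the robot, y to its left, z up, the work surface at z = 0. Lengths are in m, angles in rad, forces in N, time in s.
With the tool pointing down it reaches from about 0.325 to 0.75 m from the base axis. Payload 7.6 kg.
Tool frame: the origin (TCP) lies between the finger pads; the fingertips stand 11 mm ahead of it and the grasp point (between the pads) lies 8 mm behind it; z points along the fingers, y is the line along which they close (so a half turn about z gives the same grasp; the last joint's range is limited). The gripper opens to 85 mm and grips with 20 to 120 N. Pads are 22 mm wide; open, the fingers measure 114 mm over their backs; the gripper's body (76 mm by 85 mm) begins 54 mm behind the grasp point. The pads swing forward as they close: fully open they stand 13 mm farther back than shut.
Start: joints at [-1.247, 0.052, 1.401, -0, 1.689, -0.07], TCP at [0.201, -0.485, 0.242] pointing down, gripper open.
Joint ranges: [-2.9, 2.9], [-0.91, 2.17], [0.12, 2.37], [-1.06, 4.2], [0.26, 2.73], [-2.93, 2.93]. Speed limits (rad/s): [2.57, 2.57, 3.01, 3.14, 3.14, 3.14].

## Interface

Orientations are given as a unit quaternion [w, x, y, z].
In Python, from rig import r, eyes, workorder, spotter gives the robot as it stands. The module is installed in compiled form; this text tells all that it offers.
- The arm moves only by the shell command python3 -m pendant 'ROWS' [FORCE]. ROWS is JSON, a list of rows, each a list of 3 entries, a list of its own where there are three numbers: the shift along the tool's x, y, z in m, then the turn, a rotation vector about the tool's x, y, z in rad, then the finger opening in m, from 0 to 0.0854. A call has 1 to 20 rows; each row shifts and turns the commanded pose from where the row before left it, along the tool's axes as they then stand; what a row does not reach is not made up. A row lasts 1/10 s, in which the tool goes at most 50 mm and 8.59 degrees, less where a joint would pass 70% of its speed; a pose out of reach is approached as far as the arm can. A call is refused whole if a number of a shift passes 0.05 or a number of a turn 0.15, either way. A call with a gripper value outside its range is refused whole. The fingers move at their own pace and stop on an object; FORCE is the grip in N (left out, the last holds). Time passes only in rows, so rows that do not move let the fingers close. It gives the time, the measured TCP pose, the force, the opening and the grip force at its end, in the units of the state.
- r.state(): the state, without advancing time (a new reading comes with each control period).
- eyes.get_image(name): name is "side" or "top" or "wrist"; returns a dict with "image" (400x640x3 uint8, red, green, blue), "camera_matrix" (3x3 intrinsics, pixels), "origin" and "attitude" of the camera in the world. Camera axes: x right, y down, z forward; pixel columns grow to the right and rows downward; lengths in m; the calibration is good to about 2 mm. A picture is of the moment at which its call begins. There is no depth.
- workorder.finish_job(): hands the job in; it is judged then, once.
Trained networks look in a picture, given as the dict that the camera call returned (one of the last four; its "shot" number tells which), for a name from the list of things; names that differ only in an ending like _2 or _b are one class to them, and where a whole thing is asked for, a point or a joint stands for the part that bears it (a point fixed in the world has none). Each returns a list of dicts, best first, with "score" (0 to 1); they miss things now and then, are a little off and sometimes report something else, mostly with a low value. They report only what shows in the picture. A call takes as long as a camera call.
- spotter.boxes_of(picture, query): "uv" ([column, row] in pixels, amid what is visible of it).
- spotter.landmark_of(picture, query): "uv" ([column, row] in pixels: a listed point, or the origin of a listed thing).
The state is a dict: "t": time; "joint_pos": joint angles; "joint_velocities": joint speeds; "joint_efforts": joint torques, N m; "position": TCP position; "eef_rot": TCP orientation; "ft_force": force on the tool from outside, world axes, zero at the start; "wrist_torque": the same for the moment, N m; "opening": finger opening in m; "finger_force": force on a finger pad.
Only numpy, scipy, OpenCV 4.12 (cv2) and the standard library are available. Lean on these libraries where they do the work, as an engineer would, in place of code of your own. Each camera call takes 0.05 s, during which the arm holds its last target. There are 200 camera calls.

## Working session

There is one attempt and no reset: what is moved stays moved. The work goes in short steps, Python scripts to look and compute and a shell command to move; the robot and the scene stay as the last step left them, time stands still between calls to the robot, and variables do not carry over. Pictures are saved under pics/ and viewed, at most 11 in all, crops included, and the job is handed in when it is done.

```bash
mkdir -p pics; cat > h.py <<'E'
import numpy as np, cv2
from scipy.spatial.transform import Rotation as R
from rig import r, eyes, workorder, spotter
def rot(a):
    a=np.array(a,float)
    return a if a.shape==(3,3) else R.from_quat(a.ravel(),scalar_first=True).as_matrix()
def shot(n,save=None):
    p=eyes.get_image(n)
    if save: cv2.imwrite('pics/'+save,p['image'][:,:,::-1])
    return p
def ray(p,uv):
    d=np.linalg.inv(p['camera_matrix'])@[uv[0],uv[1],1]
    return np.array(p['origin']),rot(p['attitude'])@d
def atz(p,uv,z):
    o,d=ray(p,uv); return o+d*(z-o[2])/d[2]
def proj(p,X):
    c=p['camera_matrix']@(rot(p['attitude']).T@(np.array(X)-p['origin'])); return c[:2]/c[2]
def tri(obs):
    A=0;b=0
    for p,uv in obs:
        o,d=ray(p,uv); d=d/np.linalg.norm(d); M=np.eye(3)-np.outer(d,d); A=A+M;b=b+M@o
    X=np.linalg.solve(A,b); return X,[np.round(np.linalg.norm(proj(p,X)-uv),1) for p,uv in obs]
E
python3 - <<'E'
from h import *
s=r.state(); print({k:np.round(v,3).tolist() for k,v in s.items()})
P={n:shot(n,n+'0.png') for n in('top','side','wrist')}
for n,p in P.items(): print(n,np.round(p['origin'],3),np.round(p['attitude'],3).tolist(),np.round(p['camera_matrix'],0).tolist())
for q in 'turntable spot scoop scoop_loop stand hook_tip block meter meter_tip jigger bottle stopper glass0'.split():
    for n,p in P.items():
        print(q,n,[(np.round(d['uv']).tolist(),round(d['score'],2)) for d in spotter.landmark_of(p,q)[:5]])
E
```

```text
{'t': 0.0, 'joint_pos': [-1.247, 0.053, 1.402, 0.0, 1.689, -0.07], 'joint_velocities': [-0.001, -0.001, 0.002, -0.002, -0.0, 0.0], 'joint_efforts': [0.0, -38.167, -36.018, -0.0, 0.006, 0.0], 'position': [0.201, -0.485, 0.241], 'eef_rot': [-0.001, 0.981, 0.196, -0.0], 'ft_force': [-0.599, 0.5, 0.327], 'wrist_torque': [0.002, -0.0, 0.019], 'finger_force': 0.0, 'opening': 0.085}
top [ 0.327 -0.075  1.328] [0.074, -0.696, 0.71, -0.074] [[388.0, 0.0, 308.0], [0.0, 388.0, 200.0], [0.0, 0.0, 1.0]]
side [0.116 0.864 0.964] [0.097, -0.207, 0.873, -0.43] [[469.0, 0.0, 320.0], [0.0, 469.0, 204.0], [0.0, 0.0, 1.0]]
wrist [ 0.264 -0.459  0.372] [0.112, 0.825, -0.549, -0.076] [[315.0, 0.0, 320.0], [0.0, 315.0, 205.0], [0.0, 0.0, 1.0]]
turntable top [([285.0, 202.0], 0.61)]
turntable side [([291.0, 260.0], 0.95), ([283.0, 201.0], 0.32), ([274.0, 345.0], 0.15)]
turntable wrist []
spot top [([283.0, 174.0], 0.78)]
spot side [([279.0, 218.0], 0.96)]
spot wrist []
scoop top [([260.0, 183.0], 0.69), ([354.0, 269.0], 0.67)]
scoop side [([268.0, 238.0], 0.75), ([400.0, 134.0], 0.62)]
scoop wrist []
scoop_
[... 466 characters left out ...]
]
meter side [([275.0, 345.0], 0.59), ([401.0, 135.0], 0.36)]
meter wrist []
meter_tip top [([399.0, 180.0], 0.51)]
meter_tip side []
meter_tip wrist []
jigger top [([289.0, 214.0], 0.51)]
jigger side [([324.0, 237.0], 0.6)]
jigger wrist []
bottle top [([400.0, 181.0], 0.83)]
bottle side [([336.0, 180.0], 0.66), ([404.0, 234.0], 0.35)]
bottle wrist []
stopper top [([353.0, 271.0], 0.55), ([400.0, 183.0], 0.2)]
stopper side [([400.0, 235.0], 0.53), ([273.0, 349.0], 0.37)]
stopper wrist []
glass0 top [([243.0, 226.0], 0.74), ([282.0, 199.0], 0.73), ([316.0, 171.0], 0.7), ([307.0, 235.0], 0.67), ([256.0, 162.0], 0.61)]
glass0 side [([301.0, 290.0], 0.67), ([240.0, 258.0], 0.56)]
glass0 wrist []
```

```bash
python3 - <<'E'
import cv2
a=cv2.imread('pics/top0.png')[110:310,160:440]; b=cv2.imread('pics/side0.png')[90:390,200:480]
cv2.imwrite('pics/a0.png',cv2.resize(a,None,fx=2.8,fy=2.8,interpolation=3)); cv2.imwrite('pics/b0.png',cv2.resize(b,None,fx=2,fy=2,interpolation=3))
from h import *
P={n:shot(n) for n in('top','side')}
t,s=P['top'],P['side']
for n,u,v in [('turntable',(285,202),(291,260)),('spot',(283,174),(279,218)),('scoop',(260,183),(268,238)),('loop',(306,168),(285,199)),('stand',(377,227),(368,208)),('hook',(399,238),(399,138)),('block',(201,229),(274,347)),('jigger',(289,214),(324,237)),('bottle',(400,181),(336,180)),('stopper',(353,271),(400,235))]:
    X,e=tri([(t,u),(s,v)]); print(n,np.round(X,3),e)
for u in [(243,226),(282,199),(316,171),(307,235),(256,162)]: print('glass',np.round(atz(t,u,.035),3))
E
```

```text
turntable [ 0.619  0.006 -0.014] [np.float64(2.7), np.float64(3.2)]
spot [ 0.669 -0.001  0.127] [np.float64(0.8), np.float64(0.9)]
scoop [0.651 0.076 0.118] [np.float64(1.5), np.float64(1.8)]
loop [ 0.688 -0.074  0.137] [np.float64(0.2), np.float64(0.3)]
stand [ 0.513 -0.315 -0.002] [np.float64(0.2), np.float64(0.2)]
hook [ 0.441 -0.322  0.28 ] [np.float64(0.2), np.float64(0.2)]
block [ 0.517  0.293 -0.007] [np.float64(0.5), np.float64(0.7)]
jigger [ 0.541 -0.018  0.095] [np.float64(2.0), np.float64(2.3)]
bottle [ 0.673 -0.404  0.006] [np.float64(0.1), np.float64(0.1)]
stopper [ 0.368 -0.224  0.007] [np.float64(1.1), np.float64(1.2)]
glass [0.52  0.141 0.035]
glass [0.61  0.01  0.035]
glass [ 0.706 -0.109  0.035]
glass [ 0.485 -0.073  0.035]
glass [0.743 0.099 0.035]
```

View pics/a0.png

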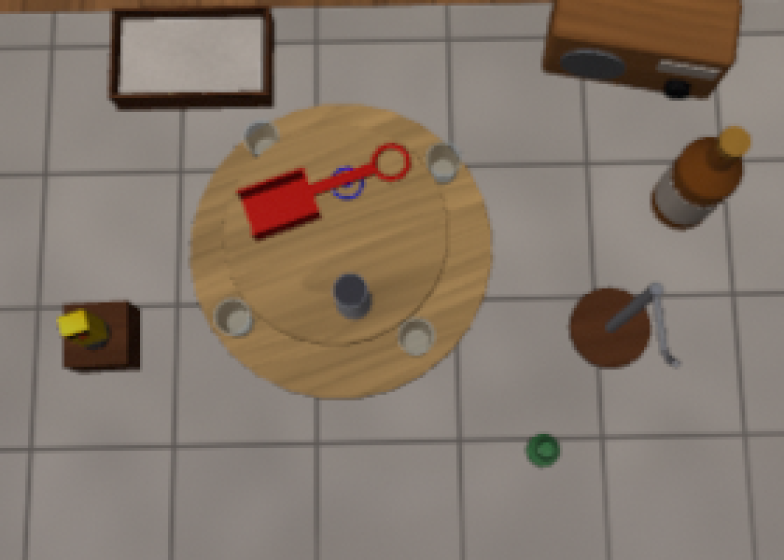

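View pics/b0.png

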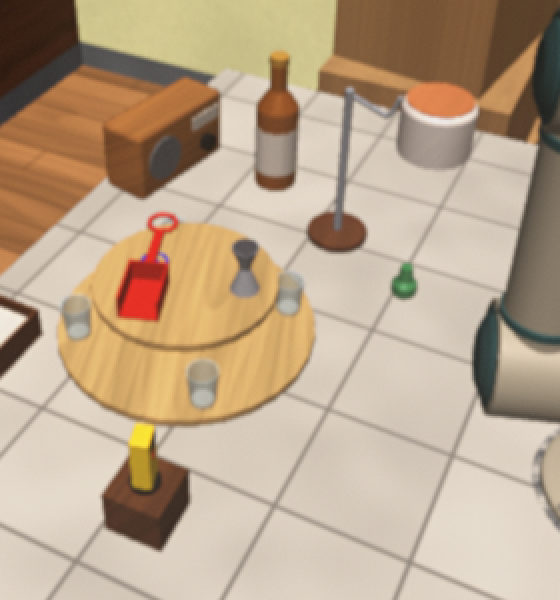

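Top view: the scoop lies with its bowl left at about (260,180) and its loop right at (299,167). The spot is under the handle at (284,175), the jigger at (286,215), the meter in its block at (190,228), and the hook end at (400,239). The side view agrees with this, and the triangulated heights are plausible.

```bash
cat >> h.py <<'E'
def yawx(d): # tool pointing down, tool x at yaw d deg
    return np.array([[np.cos(np.radians(d)),np.sin(np.radians(d)),0],[np.sin(np.radians(d)),-np.cos(np.radians(d)),0],[0,0,-1]])
def go(X,yaw=None):
    s=r.state(); M=rot(s['eef_rot'])
    print('at',np.round(s['position'],4),'toolx yaw',np.round(np.degrees(np.arctan2(M[1,0],M[0,0])),1))
    print('shift, present tool axes',np.round(M.T@(np.array(X)-s['position']),4))
    if yaw is not None:
        T=yawx(yaw); print('turn rotvec',np.round(R.from_matrix(M.T@T).as_rotvec(),4),'shift in turned axes',np.round(T.T@(np.array(X)-s['position']),4))
E
python3 - <<'E'
from h import *
go([.66,-.015,.37],104)
E
```

```text
at [ 0.2015 -0.4848  0.2424] toolx yaw 22.6
shift, present tool axes [ 0.6037 -0.2579 -0.1277]
turn rotvec [ 1.0000e-04  1.0000e-04 -1.4213e+00] shift in turned axes [ 0.3449  0.5586 -0.1276]
```

```bash
python3 -m pendant '[[[0,0,-0.0425],[0,0,0],0.06],[[0,0,-0.0425],[0,0,0],0.06],[[0,0,-0.0425],[0,0,0],0.06],[[0.043,-0.0185,0],[0,0,0],0.06],[[0.043,-0.0185,0],[0,0,0],0.06],[[0.043,-0.0185,0],[0,0,0],0.06],[[0.043,-0.0185,0],[0,0,0],0.06],[[0.043,-0.0185,0],[0,0,0],0.06],[[0.043,-0.0185,0],[0,0,0],0.06],[[0.043,-0.0185,0],[0,0,0],0.06],[[0.043,-0.0185,0],[0,0,0],0.06],[[0.043,-0.0185,0],[0,0,0],0.06],[[0.043,-0.0185,0],[0,0,0],0.06],[[0.043,-0.0185,0],[0,0,0],0.06],[[0.043,-0.0185,0],[0,0,0],0.06],[[0.043,-0.0185,0],[0,0,0],0.06],[[0.043,-0.0185,0],[0,0,0],0.06]]'
python3 -m pendant '[[[0,0,0],[0,0,-0.142],0.06],[[0,0,0],[0,0,-0.142],0.06],[[0,0,0],[0,0,-0.142],0.06],[[0,0,0],[0,0,-0.142],0.06],[[0,0,0],[0,0,-0.142],0.06],[[0,0,0],[0,0,-0.142],0.06],[[0,0,0],[0,0,-0.142],0.06],[[0,0,0],[0,0,-0.142],0.06],[[0,0,0],[0,0,-0.142],0.06],[[0,0,0],[0,0,-0.142],0.06],[[0,0,0],[0,0,0],0.06]]'
python3 - <<'E'
from h import *
p=shot('wrist','w1.png')
for q,z in [('spot',.115),('scoop',.115),('scoop_loop',.143),('jigger',.115),('turntable',.0)]:
    for d in spotter.landmark_of(p,q)[:2]: print(q,np.round(d['uv']),round(d['score'],2),np.round(atz(p,d['uv'],z),4))
hsv=cv2.cvtColor(p['image'],cv2.COLOR_RGB2HSV)
m=(((hsv[...,0]<8)|(hsv[...,0]>172))&(hsv[...,1]>150)&(hsv[...,2]>60)).astype(np.uint8)
print(m.sum()); cv2.imwrite('pics/m1.png',m*255)
go([.66,-.015,.36],104)
E
```

```text
t: 3.9
position: [0.659, -0.013, 0.3698]
eef_rot: [0.0, 0.981, 0.196, 0.0]
ft_force: [0.3, -0.1, 0.0]
opening: 0.0602
finger_force: 0.0
t: 5.0
position: [0.6581, -0.0147, 0.3697]
eef_rot: [-0.0, 0.616, 0.788, -0.0]
ft_force: [-1.2, 0.5, 0.6]
opening: 0.0597
finger_force: 0.0
spot [335. 165.] 0.92 [0.673  0.0012 0.115 ]
scoop [329.  97.] 0.92 [0.6452 0.0756 0.115 ]
scoop_loop [338. 216.] 0.8 [ 0.6894 -0.0534  0.143 ]
jigger [225. 141.] 0.92 [ 0.5367 -0.0028  0.115 ]
turntable [298. 142.] 0.77 [0.6165 0.0077 0.    ]
5044
at [ 0.658  -0.0146  0.3697] toolx yaw 103.8
shift, present tool axes [-0.0008  0.0018  0.0097]
turn rotvec [-0.0001  0.0001 -0.003 ] shift in turned axes [-0.0008  0.0018  0.0097]
```

View pics/w1.png

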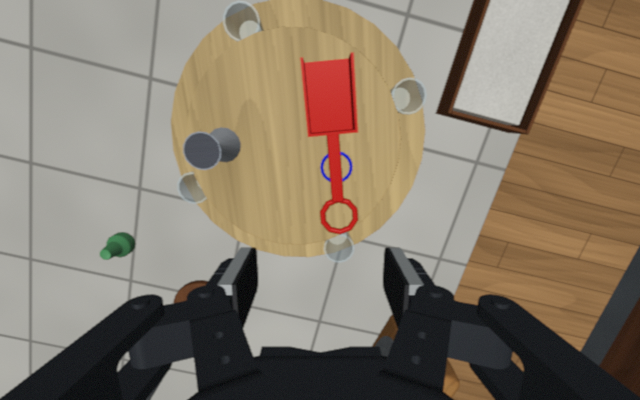

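The wrist view shows the handle running from (333,140) to (337,200) and the loop centred at (339,216). The spot ring is at (336,167) and the jigger is on the left at (210,148). Loop to scoop origin measures 136 mm, against the nominal 135.

```bash
python3 - <<'E'
from h import *
p=shot('wrist'); m=cv2.imread('pics/m1.png',0)>0
a=[atz(p,(np.mean(np.where(m[v,300:370])[0])+300,v),.148) for v in range(145,193)]
a=np.array(a); k=np.polyfit(a[:,1],a[:,0],1); yaw=np.degrees(np.arctan2(1,k[0])); print('handle yaw',yaw,a[0],a[-1])
g=np.array([np.polyval(k,0.0),0.0,.135]); print(g)
go(g,yaw)
E
```

```text
handle yaw 108.90880655326514 [0.66272829 0.02624812 0.148     ] [ 0.67997222 -0.02421562  0.148     ]
[0.67130422 0.         0.135     ]
at [ 0.658  -0.0147  0.3698] toolx yaw 103.8
shift, present tool axes [0.0111 0.0164 0.2348]
turn rotvec [-0.      0.0001 -0.0883] shift in turned axes [0.0096 0.0173 0.2348]
```

```bash
python3 -m pendant '[[[0,0,0],[0,0,-0.088],0.06],[[0.0096,0.0173,0.035],[0,0,0],0.06],[[0,0,0.04],[0,0,0],0.06],[[0,0,0.04],[0,0,0],0.06],[[0,0,0.04],[0,0,0],0.06],[[0,0,0.04],[0,0,0],0.06],[[0,0,0.025],[0,0,0],0.06],[[0,0,0.015],[0,0,0],0.06],[[0,0,0],[0,0,0],0.06]]'
python3 -m pendant '[[[0,0,0],[0,0,0],0.0],[[0,0,0],[0,0,0],0.0],[[0,0,0],[0,0,0],0.0],[[0,0,0],[0,0,0],0.0],[[0,0,0],[0,0,0],0.0],[[0,0,0],[0,0,0],0.0],[[0,0,0],[0,0,0],0.0],[[0,0,0],[0,0,0],0.0]]' 50
python3 -m pendant '[[[0,0,-0.02],[0,0,0],0.0],[[0,0,-0.03],[0,0,0],0.0],[[0,0,-0.04],[0,0,0],0.0],[[0,0,-0.04],[0,0,0],0.0],[[0,0,-0.04],[0,0,0],0.0],[[0,0,-0.04],[0,0,0],0.0],[[0,0,-0.04],[0,0,0],0.0],[[0,0,0],[0,0,0],0.0]]'
python3 - <<'E'
from h import *
t=shot('top');s=shot('side')
for q in('hook_tip','stand','scoop_loop'):
    D=[max(spotter.landmark_of(p,q),key=lambda d:d['score'],default=None) for p in(t,s)]
    print(q,[d and (np.round(d['uv']),d['score']) for d in D])
    if all(D): print(tri([(t,D[0]['uv']),(s,D[1]['uv'])]))
p=shot('wrist','w2.png')
for q,z in [('spot',.115),('scoop_loop',.38)]:
    for d in spotter.landmark_of(p,q)[:2]: print(q,np.round(d['uv']),round(d['score'],2),np.round(atz(p,d['uv'],z),4))
E
```

```text
t: 6.25
position: [0.6704, 0.0001, 0.1325]
eef_rot: [-0.002, 0.581, 0.814, -0.001]
ft_force: [0.2, 0.8, -0.7]
opening: 0.0599
finger_force: 0.0
t: 7.05
position: [0.672, -0.0002, 0.1363]
eef_rot: [0.001, 0.581, 0.814, 0.001]
ft_force: [1.2, -1.4, 7.3]
opening: 0.0133
finger_force: 51.4
t: 7.85
position: [0.6714, 0.0001, 0.3922]
eef_rot: [0.005, 0.581, 0.814, 0.003]
ft_force: [-0.6, 0.9, 0.2]
opening: 0.0131
finger_force: 50.7
hook_tip [(array([403., 240.]), 0.98), (array([402., 136.]), 0.64)]
(array([ 0.43638323, -0.3309067 ,  0.28137831]), [np.float64(0.2), np.float64(0.2)])
stand [(array([376., 228.]), 0.84), (array([368., 206.]), 0.58)]
(array([ 0.50937112, -0.30893232,  0.01192879]), [np.float64(0.7), np.float64(0.7)])
scoop_loop [(array([297., 139.]), 0.67), (array([281., 125.]), 0.7)]
(array([ 0.68279148, -0.05403843,  0.39156359]), [np.float64(1.8), np.float64(1.8)])
```

View pics/w2.png

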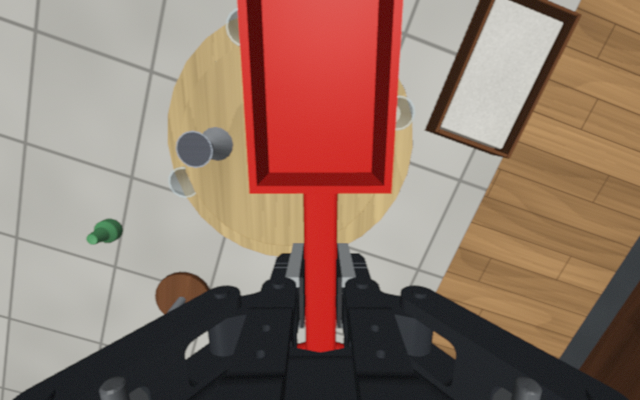

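The wrist view shows the handle held square between the pads around (320,290), and the bowl is straight ahead at (322,100). Next I refine the stand's pose.

```bash
python3 - <<'E'
from h import *
t=shot('top','top1.png');s=shot('side','side1.png')
a=atz(t,(393.9,212.9),.274);b=atz(t,(400.7,239.3),.274);f=atz(t,(377.9,226.8),.012); print(a,b,f)
P=[(p,spotter.landmark_of(p,q)) for p in(t,s) for q in('hook_tip','stand')]
for p,l in P: print([(np.round(d['uv']),round(d['score'],2)) for d in l])
A=cv2.resize(cv2.imread('pics/top1.png')[195:255,355:415],None,fx=6.6,fy=6.6,interpolation=2)
B=cv2.resize(cv2.imread('pics/side1.png')[110:230,340:420],None,fx=5,fy=5,interpolation=2)[:396*2][:600,:]
cv2.imwrite('pics/c1.png',np.hstack([cv2.copyMakeBorder(A,0,204,0,0,0),B])[:600,:796])
E
```

```text
[ 0.51189339 -0.31394572  0.274     ] [ 0.43879069 -0.32752937  0.274     ] [ 0.51081464 -0.31547932  0.012     ]
[(array([402., 238.]), 0.59)]
[(array([378., 225.]), 0.73)]
[(array([323., 233.]), 0.44)]
[]
```

View pics/c1.png

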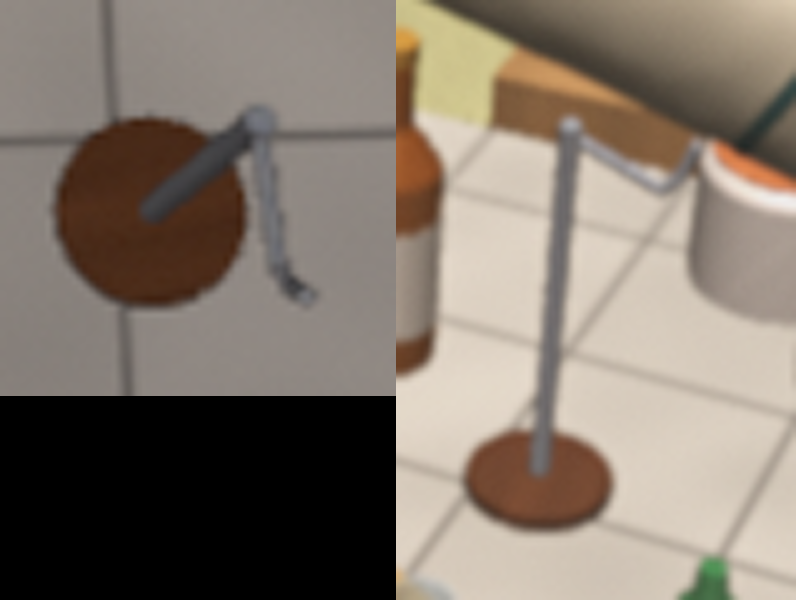

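```bash
python3 - <<'E'
from h import *
go([.387,-.3364,.36],190)
E
```

```text
at [6.712e-01 1.000e-04 3.848e-01] toolx yaw 109.0
shift, present tool axes [-0.2258 -0.3782  0.0248]
turn rotvec [-0.0000e+00  1.0000e-04 -1.4143e+00] shift in turned axes [ 0.3383 -0.282   0.0248]
```

```bash
python3 -m pendant '[[[-0.0188,-0.0315,0],[0,0,0],0],[[-0.0188,-0.0315,0],[0,0,0],0],[[-0.0188,-0.0315,0],[0,0,0],0],[[-0.0188,-0.0315,0],[0,0,0],0],[[-0.0188,-0.0315,0],[0,0,0],0],[[-0.0188,-0.0315,0],[0,0,0],0],[[-0.0188,-0.0315,0],[0,0,0],0],[[-0.0188,-0.0315,0],[0,0,0],0],[[-0.0188,-0.0315,0],[0,0,0],0],[[-0.0188,-0.0315,0],[0,0,0],0],[[-0.0188,-0.0315,0],[0,0,0],0],[[-0.0188,-0.0315,0],[0,0,0],0],[[0,0,0],[0,0,0],0]]'
python3 -m pendant '[[[0,0,0],[0,0,-0.118],0],[[0,0,0],[0,0,-0.118],0],[[0,0,0],[0,0,-0.118],0],[[0,0,0],[0,0,-0.118],0],[[0,0,0],[0,0,-0.118],0],[[0,0,0],[0,0,-0.118],0],[[0,0,0],[0,0,-0.118],0],[[0,0,0],[0,0,-0.118],0],[[0,0,0],[0,0,-0.118],0],[[0,0,0],[0,0,-0.118],0],[[0,0,0],[0,0,-0.118],0],[[0,0,0],[0,0,-0.118],0],[[0,0,0.025],[0,0,0],0],[[0,0,0.02],[0,0,0],0],[[0,0,0.01],[0,0,0],0],[[0,0,0],[0,0,0],0]]'
python3 - <<'E'
from h import *
go([.387,-.3364,.251],190)
t=shot('top','top2.png');s=shot('side','side2.png')
for q in('hook_tip','stand','scoop_loop'):
  for n,p in(('t',t),('s',s)): print(q,n,[(np.round(d['uv']),round(d['score'],2)) for d in spotter.landmark_of(p,q)[:2]])
A=cv2.resize(cv2.imread('pics/top2.png')[200:280,340:440],None,fx=4,fy=4,interpolation=2)
B=cv2.resize(cv2.imread('pics/side2.png')[75:195,350:450],None,fx=4,fy=4,interpolation=2)
cv2.imwrite('pics/c2.png',np.hstack([cv2.copyMakeBorder(A,0,160,0,0,0),B]))
E
```

```text
t: 10.0
position: [0.3847, -0.3387, 0.3849]
eef_rot: [0.0, 0.583, 0.812, -0.001]
ft_force: [-0.3, 0.1, -1.3]
opening: 0.0128
finger_force: 50.7
t: 11.6
position: [0.3871, -0.3356, 0.3286]
eef_rot: [-0.001, -0.088, 0.996, 0.001]
ft_force: [0.6, 0.1, -1.0]
opening: 0.0129
finger_force: 50.7
at [ 0.3871 -0.3356  0.3286] toolx yaw -169.9
shift, present tool axes [ 0.0001 -0.0009  0.0776]
turn rotvec [ 0.002  -0.0014  0.0021] shift in turned axes [ 0.0002 -0.0008  0.0776]
hook_tip t [(array([402., 237.]), 0.84), (array([398., 180.]), 0.39)]
hook_tip s [(array([401., 136.]), 0.57)]
stand t [(array([377., 229.]), 0.6)]
stand s [(array([366., 209.]), 0.91)]
scoop_loop t [(array([408., 239.]), 0.85)]
scoop_loop s [(array([407., 120.]), 0.97)]
```

View pics/c2.png

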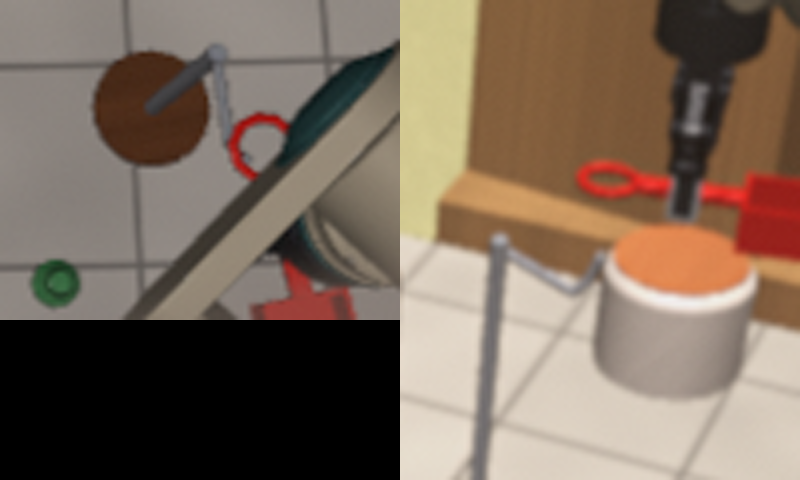

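The crop shows the loop above the hook's end. In full-frame pixels the loop is at top (405.5,236.8) and side (402.5,120). The hook end is at top (401.5,239.5) and side (400.5,139.5).

```bash
python3 - <<'E'
from h import *
t=shot('top');s=shot('side')
for n,u,v,z in(('loop',(405.5,236.8),(402.5,120),.3355),('hook',(401.5,239.5),(400.5,139),.274)):
    print(n,tri([(t,u),(s,v)]),atz(t,u,z),atz(s,v,z))
E
```

```text
loop (array([ 0.43811891, -0.32507696,  0.3374148 ]), [np.float64(0.0), np.float64(0.0)]) [ 0.43842437 -0.325539    0.3355    ] [ 0.43901001 -0.32872078  0.3355    ]
hook (array([ 0.43814546, -0.32994986,  0.27296466]), [np.float64(0.1), np.float64(0.1)]) [ 0.43820259 -0.32966162  0.274     ] [ 0.43749423 -0.32818939  0.274     ]
```

```bash
python3 -m pendant '[[[-0.004,-0.003,0],[0,0,0],0],[[0,0,0.02],[0,0,0],0],[[0,0,0.015],[0,0,0],0],[[0,0,0.01],[0,0,0],0],[[0,0,0.01],[0,0,0],0],[[0,0,0.01],[0,0,0],0],[[0,0,0.01],[0,0,0],0],[[0,0,0.0],[0,0,0],0]]'
python3 - <<'E'
from h import *
s=shot('side','side3.png');t=shot('top','top3.png')
for n,p in(('t',t),('s',s)): print(n,[(np.round(d['uv']),round(d['score'],2)) for d in spotter.landmark_of(p,'scoop_loop')[:2]])
go([.391,-.339,.251],190)
A=cv2.resize(cv2.imread('pics/top3.png')[200:280,340:440],None,fx=4,fy=4,interpolation=2)
B=cv2.resize(cv2.imread('pics/side3.png')[75:195,350:450],None,fx=4,fy=4,interpolation=2)
cv2.imwrite('pics/c3.png',np.hstack([cv2.copyMakeBorder(A,0,160,0,0,0),B]))
E
```

```text
t: 12.9
position: [0.3912, -0.3381, 0.2532]
eef_rot: [-0.001, -0.088, 0.996, 0.001]
ft_force: [-0.8, -0.0, -0.9]
opening: 0.0127
finger_force: 50.7
t [(array([402., 237.]), 0.76), (array([411., 285.]), 0.61)]
s []
at [ 0.3917 -0.3386  0.2555] toolx yaw -169.9
shift, present tool axes [ 0.0008 -0.0003  0.0045]
turn rotvec [-0.0011  0.0007  0.0017] shift in turned axes [ 0.0008 -0.0003  0.0045]
```

View pics/c3.png

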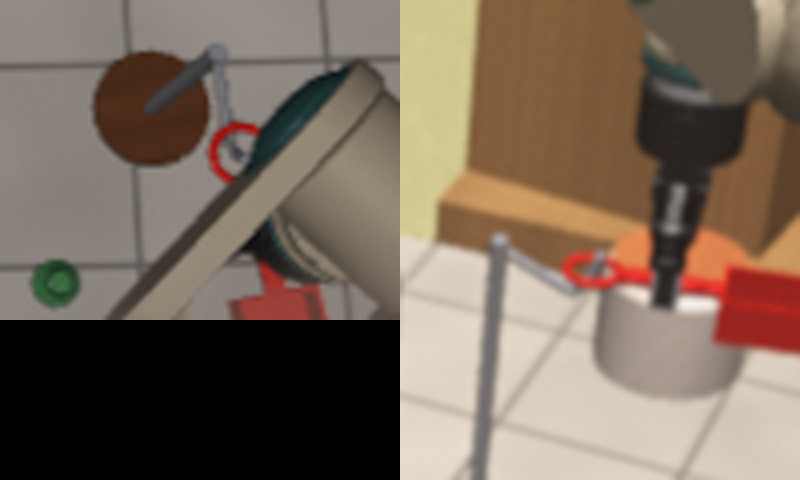

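The hook's end pokes up through the loop in both views, so I lower a little further and release.

```bash
python3 -m pendant '[[[0,0,0.0045],[0,0,0],0],[[0,0,0],[0,0,0],0],[[0,0,0],[0,0,0],0.06],[[0,0,0],[0,0,0],0.06],[[0,0,0],[0,0,0],0.06],[[0,0,0],[0,0,0],0.06],[[0,0,0],[0,0,0],0.06],[[0,0,-0.02],[0,0,0],0.06],[[0,0,-0.03],[0,0,0],0.06],[[0,0,-0.04],[0,0,0],0.06],[[0,0,-0.04],[0,0,0],0.06],[[0,0,-0.02],[0,0,0],0.06],[[0,0,0],[0,0,0],0.06]]'
python3 - <<'E'
from h import *
t=shot('top','top4.png');s=shot('side','side4.png')
for q in('scoop','scoop_loop','meter','block','meter_tip','spot'):
  for n,p in(('t',t),('s',s)): print(q,n,[(np.round(d['uv']),round(d['score'],2)) for d in spotter.landmark_of(p,q)[:2]])
b=cv2.imread('pics/side4.png')[90:390,200:480]; cv2.imwrite('pics/c4.png',cv2.resize(b,None,fx=2,fy=2,interpolation=3))
go([.517,.293,.38],90)
E
```

```text
t: 14.4
position: [0.3918, -0.3386, 0.4041]
eef_rot: [0.002, -0.088, 0.996, -0.003]
ft_force: [-0.5, -0.4, -0.1]
opening: 0.0596
finger_force: 0.0
scoop t [(array([386., 226.]), 0.83)]
scoop s [(array([378., 183.]), 0.56)]
scoop_loop t [(array([286., 216.]), 0.45)]
scoop_loop s [(array([392., 148.]), 0.96)]
meter t [(array([196., 232.]), 0.74)]
meter s [(array([276., 343.]), 0.67), (array([341., 242.]), 0.41)]
block t [(array([199., 234.]), 0.58)]
block s [(array([274., 349.]), 0.76)]
meter_tip t [(array([286., 215.]), 0.45), (array([256., 164.]), 0.19)]
meter_tip s [(array([279., 218.]), 0.33)]
spot t [(array([284., 177.]), 0.81)]
spot s [(array([392., 152.]), 0.73), (array([276., 217.]), 0.61)]
at [ 0.3916 -0.3384  0.4003] toolx yaw -169.9
shift, present tool axes [-0.2342  0.5996  0.0203]
turn rotvec [-0.     0.     1.747] shift in turned axes [0.6314 0.1254 0.0203]
```

View pics/c4.png

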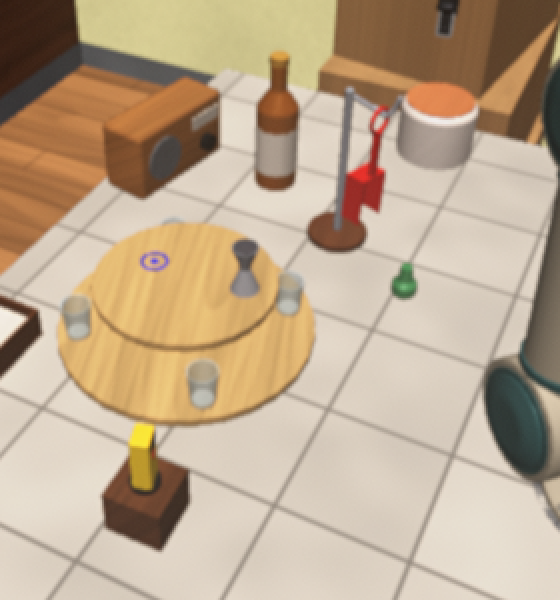

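The scoop hangs by its loop on the hook: loop at full-frame side (390,150), bowl at (383,185). Now the meter.

```bash
python3 -m pendant '[[[-0.0167,0.0428,0],[0,0,0],0.06],[[-0.0167,0.0428,0],[0,0,0],0.06],[[-0.0167,0.0428,0],[0,0,0],0.06],[[-0.0167,0.0428,0],[0,0,0],0.06],[[-0.0167,0.0428,0],[0,0,0],0.06],[[-0.0167,0.0428,0],[0,0,0],0.06],[[-0.0167,0.0428,0],[0,0,0],0.06],[[-0.0167,0.0428,0],[0,0,0],0.06],[[-0.0167,0.0428,0],[0,0,0],0.06],[[-0.0167,0.0428,0],[0,0,0],0.06],[[-0.0167,0.0428,0],[0,0,0],0.06],[[-0.0167,0.0428,0],[0,0,0],0.06],[[-0.0167,0.0428,0],[0,0,0],0.06],[[-0.0167,0.0428,0],[0,0,0],0.06]]'
python3 -m pendant '[[[0,0,0],[0,0,0.1456],0.06],[[0,0,0],[0,0,0.1456],0.06],[[0,0,0],[0,0,0.1456],0.06],[[0,0,0],[0,0,0.1456],0.06],[[0,0,0],[0,0,0.1456],0.06],[[0,0,0],[0,0,0.1456],0.06],[[0,0,0],[0,0,0.1456],0.06],[[0,0,0],[0,0,0.1456],0.06],[[0,0,0],[0,0,0.1456],0.06],[[0,0,0],[0,0,0.1456],0.06],[[0,0,0],[0,0,0.1456],0.06],[[0,0,0],[0,0,0.1456],0.06],[[0,0,0],[0,0,0],0.06]]'
python3 - <<'E'
from h import *
go([.517,.293,.38],90)
p=shot('wrist','w5.png')
for q,z in [('meter',.01),('block',.0)]:
    for d in spotter.landmark_of(p,q)[:2]: print(q,np.round(d['uv']),round(d['score'],2),np.round(atz(p,d['uv'],z),4))
hsv=cv2.cvtColor(p['image'],cv2.COLOR_RGB2HSV)
def big(lo,hi):
    m=cv2.inRange(hsv,np.array(lo),np.array(hi)); c=max(cv2.findContours(m,0,2)[0],key=cv2.contourArea); return c
c=big((22,130,170),(35,255,255)); rc=cv2.minAreaRect(c); print('yellow',rc)
q=[atz(p,v,.150) for v in cv2.boxPoints(rc)]; print(np.round(q,4),np.round(np.mean(q,0),4))
for i in range(2): e=q[i+1]-q[i]; print(np.linalg.norm(e),np.degrees(np.arctan2(e[1],e[0])))
x,y=map(int,rc[0]); print(x,y)
cv2.imwrite('pics/c5.png',cv2.resize(cv2.imread('pics/w5.png')[max(0,y-75):y+75,max(0,x-100):x+100],None,fx=4,fy=4,interpolation=2))
E
```

```text
t: 16.5
position: [0.5166, 0.2945, 0.4003]
eef_rot: [0.0, -0.088, 0.996, -0.0]
ft_force: [0.7, -1.0, 0.3]
opening: 0.0599
finger_force: 0.0
t: 17.8
position: [0.5167, 0.2925, 0.4002]
eef_rot: [0.0, 0.708, 0.707, -0.0]
ft_force: [0.1, -0.3, 0.7]
opening: 0.06
finger_force: 0.0
at [0.5167 0.2925 0.4002] toolx yaw 89.9
shift, present tool axes [0.0005 0.0003 0.0202]
turn rotvec [-0.      0.0002 -0.0015] shift in turned axes [0.0005 0.0003 0.0202]
meter [316. 157.] 0.89 [0.5095 0.2973 0.01  ]
block [319. 153.] 0.84 [0.514  0.3037 0.    ]
yellow ((316.1500244140625, 169.45001220703125), (24.349536895751953, 17.708751678466797), 71.56504821777344)
[[0.4969 0.31   0.15  ]
 [0.5172 0.3167 0.15  ]
 [0.5266 0.2886 0.15  ]
 [0.506  0.2816 0.15  ]] [0.5117 0.2992 0.15  ]
0.021354369415792773 18.313764460852937
0.029665276444516834 -71.446205232763
316 169
```

View pics/c5.png

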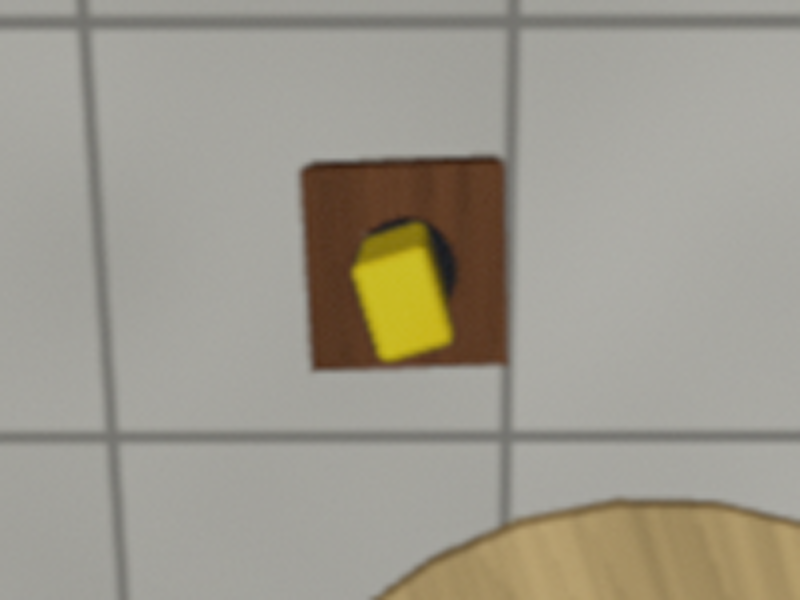

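The crop shows the meter upright in the block. Its top face centres at full-frame (316,169) and its long side runs at a world yaw of about 109°. The measured 21 x 30 mm fits the nominal 24 x 32 mm.

```bash
python3 - <<'E'
from h import *
p=shot('wrist'); print(atz(p,(317.5,160),.065))
go([.5115,.299,.107],108.6)
E
```

```text
[0.51257893 0.29989208 0.065     ]
at [0.5167 0.2925 0.4003] toolx yaw 90.2
shift, present tool axes [ 0.0065 -0.0052  0.2933]
turn rotvec [ 0.00e+00  1.00e-04 -3.22e-01] shift in turned axes [ 0.0078 -0.0029  0.2933]
```

```bash
python3 -m pendant '[[[0,0,0],[0,0,-0.108],0.06],[[0,0,0],[0,0,-0.108],0.06],[[0,0,0],[0,0,-0.106],0.06],[[0.0078,-0.0029,0],[0,0,0],0.06],[[0,0,0.045],[0,0,0],0.06],[[0,0,0.045],[0,0,0],0.06],[[0,0,0.045],[0,0,0],0.06],[[0,0,0.045],[0,0,0],0.06],[[0,0,0.04],[0,0,0],0.06],[[0,0,0.035],[0,0,0],0.06],[[0,0,0.025],[0,0,0],0.06],[[0,0,0.0133],[0,0,0],0.06],[[0,0,0],[0,0,0],0.06],[[0,0,0],[0,0,0],0.06]]'
python3 -m pendant '[[[0,0,0],[0,0,0],0],[[0,0,0],[0,0,0],0],[[0,0,0],[0,0,0],0],[[0,0,0],[0,0,0],0],[[0,0,0],[0,0,0],0],[[0,0,0],[0,0,0],0],[[0,0,0],[0,0,0],0]]' 60
python3 - <<'E'
from h import *
s=r.state(); print(s['position'],s['opening'],s['ft_force'],s['wrist_torque'])
E
```

```text
t: 19.4
position: [0.512, 0.2995, 0.1085]
eef_rot: [0.001, 0.585, 0.811, 0.001]
ft_force: [-0.4, -0.3, 0.0]
opening: 0.0598
finger_force: 0.0
t: 20.1
position: [0.5121, 0.2993, 0.1085]
eef_rot: [0.001, 0.585, 0.811, 0.001]
ft_force: [0.7, 0.4, 6.5]
opening: 0.0231
finger_force: 59.0
[0.51214789 0.29932573 0.10851084] 0.023120529444695115 [0.72937545 0.35385731 6.51257629] [-0.04456079  0.10203705 -0.03071522]
```

```bash
python3 -m pendant '[[[0,0,-0.01],[0,0,0],0],[[0,0,-0.02],[0,0,0],0],[[0,0,-0.03],[0,0,0],0],[[0,0,-0.04],[0,0,0],0],[[0,0,-0.04],[0,0,0],0],[[0,0,-0.04],[0,0,0],0],[[0,0,-0.015],[0,0,0],0],[[0,0,0],[0,0,0],0]]'
python3 - <<'E'
from h import *
t=shot('top');s=shot('side','side6.png');w=shot('wrist')
for n,p in(('t',t),('s',s),('w',w)):
  for q,z in(('meter_tip',.205),('spot',.115)): print(q,n,[(np.round(d['uv']),round(d['score'],2),np.round(atz(p,d['uv'],z),4)) for d in spotter.landmark_of(p,q)[:2]])
go([.672,.001,.31],108.6)
X=r.state()['position']-[0,0,.0985]; print('expect tip',X,proj(s,X))
E
```

```text
t: 20.9
position: [0.512, 0.2992, 0.3056]
eef_rot: [0.001, 0.585, 0.811, 0.002]
ft_force: [0.3, 0.7, -1.3]
opening: 0.0235
finger_force: 58.5
meter_tip t [(array([245., 224.]), 0.47, array([0.4987, 0.1074, 0.205 ]))]
spot t [(array([284., 176.]), 0.55, array([ 0.6667, -0.0028,  0.115 ]))]
meter_tip s [(array([302., 288.]), 0.43, array([0.4511, 0.2627, 0.205 ]))]
spot s [(array([279., 218.]), 0.71, array([ 0.6739, -0.0116,  0.115 ]))]
meter_tip w []
spot w []
at [0.5113 0.2989 0.3012] toolx yaw 108.4
shift, present tool axes [-0.3334  0.0582 -0.0088]
turn rotvec [-0.0014  0.0003 -0.0028] shift in turned axes [-0.3336  0.0573 -0.0088]
expect tip [0.51133247 0.29892055 0.20265988] [269.04689597 290.60738175]
```

```bash
python3 -m pendant '[[[-0.0333,0.0058,0],[0,0,0],0],[[-0.0333,0.0058,0],[0,0,0],0],[[-0.0333,0.0058,0],[0,0,0],0],[[-0.0333,0.0058,0],[0,0,0],0],[[-0.0333,0.0058,0],[0,0,0],0],[[-0.0333,0.0058,0],[0,0,0],0],[[-0.0333,0.0058,0],[0,0,0],0],[[-0.0333,0.0058,0],[0,0,0],0],[[-0.0333,0.0058,0],[0,0,0],0],[[-0.0333,0.0058,0],[0,0,0],0],[[0,0,0.03],[0,0,0],0],[[0,0,0.02],[0,0,0],0],[[0,0,0],[0,0,0],0],[[0,0,0],[0,0,0],0]]'
python3 - <<'E'
from h import *
t=shot('top');s=shot('side','side7.png');w=shot('wrist','w7.png')
st=r.state(); X=st['position']-[0,0,.0985]; print('expect tip',X,st['eef_rot'])
for n,p in(('t',t),('s',s),('w',w)):
  print(n,'proj tip',np.round(proj(p,X)),'spot(.673,.0012)',np.round(proj(p,[.673,.0012,.115])))
  for q,z in(('meter_tip',X[2]),('spot',.115)): print(q,n,[(np.round(d['uv']),round(d['score'],2),np.round(atz(p,d['uv'],z),4)) for d in spotter.landmark_of(p,q)[:2]])
A=cv2.resize(cv2.imread('pics/w7.png')[60:360,220:420],None,fx=2,fy=2,interpolation=2)
B=cv2.resize(cv2.imread('pics/side7.png')[120:270,230:330],None,fx=4,fy=4,interpolation=2)
cv2.imwrite('pics/c7.png',np.hstack([A,B]))
E
```

```text
t: 22.75
position: [0.6717, 0.0015, 0.2523]
eef_rot: [-0.0, 0.585, 0.811, -0.0]
ft_force: [0.6, 0.1, -0.3]
opening: 0.0235
finger_force: 58.7
expect tip [0.67226151 0.00166986 0.15573235] [0.00144377 0.58452585 0.81137333 0.00086907]
t proj tip [282. 171.] spot(.673,.0012) [283. 175.]
meter_tip t [(array([316., 170.]), 0.56, array([ 0.676 , -0.1049,  0.1557]))]
spot t [(array([283., 178.]), 0.57, array([0.6618, 0.0018, 0.115 ]))]
s proj tip [276. 210.] spot(.673,.0012) [277. 221.]
meter_tip s [(array([321., 237.]), 0.31, array([0.512 , 0.0459, 0.1557]))]
spot s [(array([280., 215.]), 0.58, array([ 0.6791, -0.0267,  0.115 ]))]
w proj tip [320. 210.] spot(.673,.0012) [321. 198.]
meter_tip w []
spot w [(array([320., 200.]), 0.63, array([ 0.673 , -0.0008,  0.115 ]))]
```

View pics/c7.png

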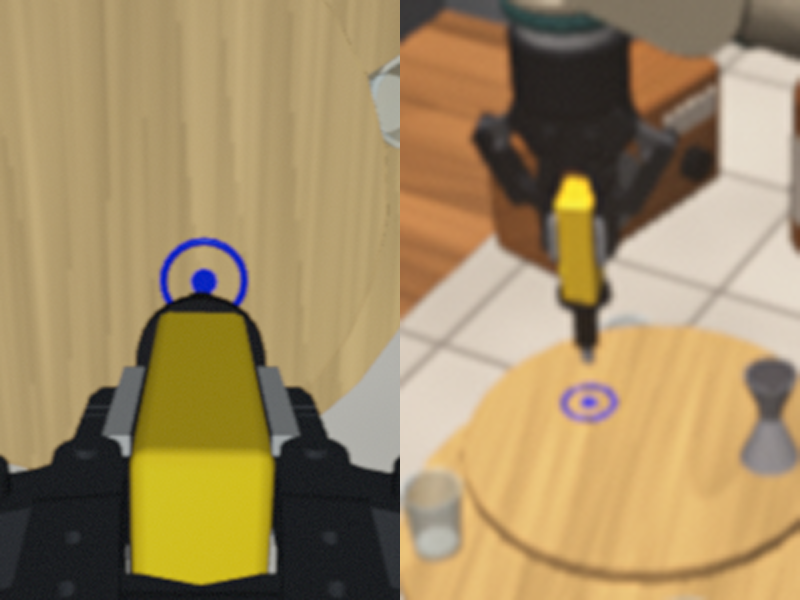

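The wrist crop shows the dot at full-frame (322,200.5). The side crop shows the tip at (277,210), as predicted, and the dot at (277,220.5). The meter is upright and within 2 mm of the spot, so I correct that and lower it.

```bash
python3 -m pendant '[[[-0.0015,0.0008,0.01],[0,0,0],0],[[0,0,0.01],[0,0,0],0],[[0,0,0.008],[0,0,0],0],[[0,0,0.005],[0,0,0],0],[[0,0,0],[0,0,0],0],[[0,0,0],[0,0,0],0],[[0,0,0],[0,0,0],0]]'
python3 - <<'E'
from h import *
F=[]
for i in range(4): shot('side'); s=r.state(); F.append(s['ft_force'][2])
print(s['position'],np.round(F,2))
E
python3 -m pendant '[[[0,0,0.004],[0,0,0],0],[[0,0,0.003],[0,0,0],0],[[0,0,0],[0,0,0],0],[[0,0,0],[0,0,0],0],[[0,0,0],[0,0,0],0]]'
python3 - <<'E'
from h import *
F=[]
for i in range(6): shot('side'); s=r.state(); F.append(s['ft_force'][2])
print(s['position'],np.round(F,2))
E
```

```text
t: 23.9
position: [0.6733, 0.0002, 0.2197]
eef_rot: [0.001, 0.585, 0.811, 0.0]
ft_force: [0.3, 0.2, -0.6]
opening: 0.0233
finger_force: 58.7
[6.73157588e-01 2.54222801e-04 2.19395273e-01] [-1.39 -0.48 -0.79 -1.41]
t: 24.6
position: [0.6731, 0.0002, 0.2122]
eef_rot: [0.0, 0.585, 0.811, 0.0]
ft_force: [0.1, 0.5, 1.6]
opening: 0.0232
finger_force: 58.8
[6.73074630e-01 2.43711908e-04 2.12062607e-01] [ 0.2   0.11 -0.19 -0.78  0.12  0.11]
```

The force is about 1 N above the free baseline, so contact has begun and the tip is about 1.4 mm in. I press 4.5 mm more.

```bash
python3 -m pendant '[[[0,0,0.002],[0,0,0],0],[[0,0,0.0015],[0,0,0],0],[[0,0,0.001],[0,0,0],0],[[0,0,0],[0,0,0],0],[[0,0,0],[0,0,0],0],[[0,0,0],[0,0,0],0],[[0,0,0],[0,0,0],0]]'
python3 - <<'E'
from h import *
F=[]
for i in range(8): p=shot('side','side8.png') if i==7 else shot('side'); s=r.state(); F.append(s['ft_force'][2])
print(s['position'],s['eef_rot'],np.round(F,2),np.mean(F))
A=cv2.resize(cv2.imread('pics/side8.png')[130:270,230:330],None,fx=4,fy=4,interpolation=2)
B=cv2.resize(cv2.imread('pics/side8.png')[120:260,340:440],None,fx=4,fy=4,interpolation=2)
cv2.imwrite('pics/c8.png',np.hstack([A,B]))
E
```

```text
t: 25.6
position: [0.6731, 0.0002, 0.2077]
eef_rot: [0.0, 0.585, 0.811, 0.0]
ft_force: [-0.8, 0.0, 2.4]
opening: 0.0231
finger_force: 59.0
[6.73090675e-01 2.63422624e-04 2.07518729e-01] [8.85863513e-05 5.84662852e-01 8.11276366e-01 1.63139323e-05] [3.18 2.62 3.02 2.28 2.35 1.28 2.23 2.24] 2.401542156046278
```

View pics/c8.png

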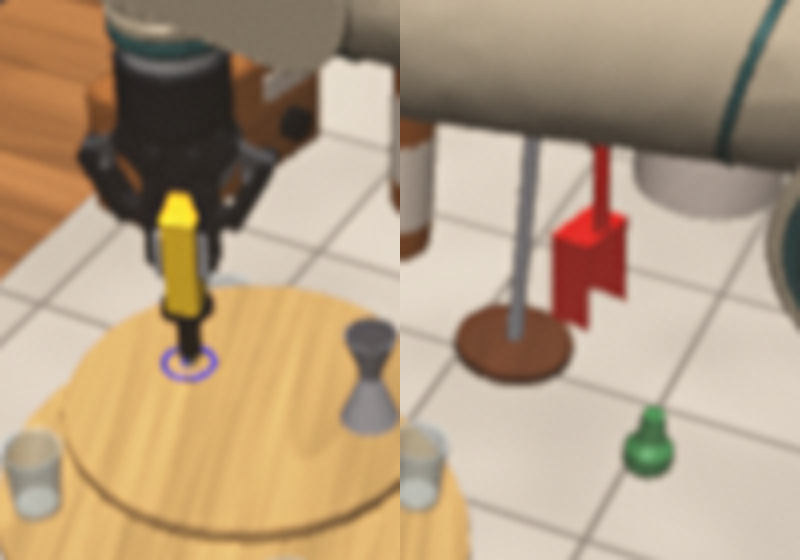

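The tip stands in the middle of the ring at crop (189,362). The contact force is about 3.4 N, which puts the tip about 6 mm in, and the scoop hangs still. I hand the job in.

```bash
python3 -c "
from rig import workorder; print(workorder.finish_job())"
```

```text
the job is handed in; nothing more can be done
None
```

I handed the job in with the scoop hanging by its loop on the hook and the meter held upright on the blue dot, its tip about 6 mm of 12 in at an estimated 3.4 N; `finish_job()` returned no verdict.

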